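Stand the marker and desoldering pump in the holder

ROBOT

A 6-joint arm with a two-finger parallel gripper is mounted at the origin on the work surface; the furniture and walls round the work are solid. World frame = base frame: x ahead of the robot, y to its left, z up, the work surface at z = 0. Lengths are in m, angles in degrees, forces in N, time in s.
With the tool pointing down it reaches from about 0.25 to 0.725 m from the base axis. Payload 9.7 kg.
Tool frame: the origin (TCP) lies between the finger pads; the fingertips stand 19 mm ahead of it and the grasp point (between the pads) is the TCP; z points along the fingers, y is the line along which they close (so a half turn about z gives the same grasp; the last joint's range is limited). The gripper opens to 85 mm and grips with 20 to 120 N. Pads are 22 mm wide; open, the fingers measure 114 mm over their backs; the gripper's body (76 mm by 85 mm) begins 54 mm behind the grasp point. The pads swing forward as they close: fully open they stand 13 mm farther back than shut.
Start: joints at [-75.401, 4.979, 10.078, 95.1, 0, 90], TCP at [0.139, -0.532, 0.25] pointing down, gripper open.
Joint ranges: [-179.16, 179.16], [-48.56, 103.87], [-65.8, 70.77], [-126.05, 130.52], [-82.76, 87.17], [-180, 180]. Speed limits (degrees/s): [127.2, 127.2, 147.25, 180, 180, 180].

INTERFACE

Orientations are given as [roll, pitch, yaw] about the fixed x, y, z axes, in that order (R = Rz(yaw) Ry(pitch) Rx(roll)).
In Python, from workcell import bot gives the robot as it stands. The module is installed in compiled form; this text tells all that it offers.
- The arm moves only by the shell command python3 -m crank 'ROWS' [OPENING] [FORCE]. ROWS is JSON, a list that holds one entry, the list of rows, each a list of 6 numbers: the shift along the world's x, y, z as a fraction of full scale, then the turn, a rotation vector about the world's x, y, z as a fraction of full scale. In form: [[[x, y, z, wx, wy, wz], ...]]. A call has 1 to 20 rows; each row shifts and turns the commanded pose from where the row before left it; what a row does not reach is not made up. Full scale, the value 1, is 20 mm for a shift and 0.12 rad for a turn. A row lasts 1/12 s, in which the tool goes at most 41.7 mm and 7.16 degrees, less where a joint would pass 70% of its speed; a pose out of reach is approached as far as the arm can. A call with a number of a shift or a turn outside -1 to 1 is refused whole. A call with a gripper value outside its range is refused whole. OPENING is the opening, from 0 (shut) to 1 (fully open), set as the call begins (- or left out, the last holds). The fingers move at their own pace and stop on an object; FORCE is the grip in N (left out, the last holds). Time passes only in rows, so rows that do not move let the fingers close. It gives the time, the measured TCP pose, the force, the opening and the grip force at its end, in the units of the state.
- bot.get_obs(): the state, without advancing time (a new reading comes with each control period).
- bot.camera(name): name is "scene" or "top" or "wrist"; returns the picture (384x512x3 uint8, red, green, blue); there is no depth.
- bot.camera_model(name): a dict with "vertical_fov" (degrees; the focal length in pixels is half the picture's height over the tangent of half this angle, whatever the lens; pixels are square), "cx", "cy" (the principal point, pixels), "k1" (the pictures are not rectified: a ray, as slopes to the right and down, at radius r is drawn at 1 + k1 r^2 times it, then the intrinsics apply), "R" (3x3) and "t" (3): a world point X has camera coordinates R X + t. Camera axes: x right, y down, z forward; pixel columns grow to the right and rows downward; lengths in m; the calibration is good to about 2 mm. A picture is of the moment at which its call begins: read the wrist's pose just before it. camera_model takes no time and is no camera call; for the wrist camera it gives the pose at the moment of the call.
- bot.job_done(): hands the job in; it is judged then, once.
The state is a dict: "time": time; "q": joint angles; "qd": joint speeds; "joint_efforts": joint torques, N m; "ee_pos": TCP position; "tcp_rot": TCP orientation; "wrist_force": force on the tool from outside, world axes, zero at the start; "torque": the same for the moment, N m; "opening": finger opening in m; "grasp_force": force on a finger pad.
Only numpy, scipy, OpenCV 4.12 (cv2) and the standard library are available. Lean on these libraries where they do the work, as an engineer would, in place of code of your own. Each camera call takes 0.05 s, during which the arm holds its last target. There are 200 camera calls.

TASK

Tidy the two bench tools away: take the marker and the desoldering pump off the sloping rest and stand each one in a cup of its own in the two-cup holder, all the way down, with the end that is lower now still downwards. Either tool may go in either cup; leave the flux bottle, the solder spool and the small carton where they stand.

Things in the scene. Friction and masses are not known exactly. Their poses are not given: they have to be found in the camera images.
- marker: Marker pen, blue and white, 135 mm long, 17 mm thick, 20 g, in one channel of the sloping rest. Origin: at mid-length on the surface of the barrel that lies on the channel floor; its centre line is 8 mm from there along own +z (away from the floor). Own +y runs along the barrel to the end that is upper at the start.
- marker_foot (a point): Centre of the marker's lower end face (the end that must go down into a cup), 67.5 mm from mid-length; axes as marker.
- pump: Desoldering pump: blue tube 182 mm long, 21 mm thick, 60 g, in the other channel of the rest. Origin: at mid-length on the surface that lies on the channel floor; its centre line is 10.5 mm from there along own +z (away from the floor). Own +y runs along the tube to the end that is upper at the start.
- pump_foot (a point): Centre of the pump's lower end face (the end that must go down into a cup), 91 mm from mid-length; axes as pump.
- tool_rest: Fixed tool rest: dark foot 135 x 135 x 10 mm, two aluminium channels 30 mm wide at own y = +-47.5 mm, rising to own +x at 50 degrees (tools' upper ends lean away from the robot). Channel floor: starts at own x -45, z 28 mm with a stop lip, 88 mm long; side walls 13 mm high on its first 60 mm; beyond 88 mm the tools stick out free. Origin: underside centre; z up.
- holder: Fixed holder: a dark base plate 75 x 150 x 6 mm with two upright grey round cups, one at own y = +47.5 mm and one at -47.5 mm. Each cup is 38 mm wide inside, widening to about 46 mm at its mouth, 70 mm deep; rims 80 mm above the bench, walls 3 mm. Origin: centre of the plate's underside, on the bench; z up.
- cup_left (a point): Centre of the inner floor of the cup at own +y of the holder, 10 mm above the bench; z up.
- cup_right (a point): Centre of the inner floor of the cup at own -y of the holder, 10 mm above the bench; z up.
- flux_bottle: Bystander: white bottle with a red cap, 38 mm wide, 85 mm high, standing loose. Origin: centre of its underside.
- spool: Bystander: spool of solder with black flanges, 62 mm wide, 48 mm high, standing loose. Origin: centre of its underside.
- fuse_carton: Bystander: small brown carton, 41 x 60 x 22 mm, lying loose. Origin: centre of its underside.
There are look-alikes about, which are no part of the job. What is shaped like the marker but orange is not meant.

How it is judged (in metres and radians):
At the end, for the whole second after the job is handed in: One of the two tools stands in one cup and the other tool in the other cup: each with its starting lower end downwards and within 12 mm of the cup's floor in height and 25 mm of its centre sideways, leaning no more than 0.4 rad, released and at rest but for a slight wobble (under 0.06 m/s) ((((z of marker_foot in the frame of cup_left between -0.012 and 0.012 m and horizontal distance between marker_foot and cup_left below 0.025 m and angle between marker's own y axis and vertical below 0.4 rad and linear speed of marker below 0.06 m/s) and (z of pump_foot in the frame of cup_right between -0.012 and 0.012 m and horizontal distance between pump_foot and cup_right below 0.025 m and angle between pump's own y axis and vertical below 0.4 rad and linear speed of pump below 0.06 m/s)) or ((z of marker_foot in the frame of cup_right between -0.012 and 0.012 m and horizontal distance between marker_foot and cup_right below 0.025 m and angle between marker's own y axis and vertical below 0.4 rad and linear speed of marker below 0.06 m/s) and (z of pump_foot in the frame of cup_left between -0.012 and 0.012 m and horizontal distance between pump_foot and cup_left below 0.025 m and angle between pump's own y axis and vertical below 0.4 rad and linear speed of pump below 0.06 m/s)))); the robot touches nothing.
It fails at once if the flux bottle is pushed more than 40 mm away or knocked over (distance of flux_bottle from where it was at the start of the episode above 0.04 m or angle between flux_bottle's own z axis and vertical above 0.6 rad).
It fails at once if the solder spool is pushed more than 40 mm away or knocked over (distance of spool from where it was at the start of the episode above 0.04 m or angle between spool's own z axis and vertical above 0.6 rad).
It fails at once if the small carton is pushed more than 40 mm away or knocked over (distance of fuse_carton from where it was at the start of the episode above 0.04 m or angle between fuse_carton's own z axis and vertical above 0.6 rad).
It also fails if it takes over 64 s, if anything falls off the work surface, if the arm or the gripper's body presses on something with over 40 N, if the wrist force passes 120 N, or if a joint passes its speed limit or range.

## Working session

There is one attempt and no reset: what is moved stays moved. The work goes in short steps, Python scripts to look and compute and a shell command to move; the robot and the scene stay as the last step left them, time stands still between calls to the robot, and variables do not carry over. Pictures are saved under pics/ and viewed, at most 13 in all, crops included, and the job is handed in when it is done.

```bash
mkdir -p pics; cat > h.py <<'E'
import numpy as np, cv2
from workcell import bot
from scipy.spatial.transform import Rotation as Ro
def ray(m,uv):
    f=192/np.tan(np.radians(m["vertical_fov"])/2)
    d=(np.array(uv,float)-[m["cx"],m["cy"]])/f
    s=d.copy()
    for _ in range(30): s=d/(1+m["k1"]*(s@s))
    R=np.array(m["R"]);t=np.array(m["t"])
    v=R.T@np.array([s[0],s[1],1]); return -R.T@t, v/np.linalg.norm(v)
def tri(*ps):
    A=0;b=0
    for m,uv in ps:
        c,v=ray(m,uv);P=np.eye(3)-np.outer(v,v);A=A+P;b=b+P@c
    return np.linalg.solve(A,b)
def onz(m,uv,z):
    c,v=ray(m,uv);return c+v*(z-c[2])/v[2]
def proj(m,X):
    f=192/np.tan(np.radians(m["vertical_fov"])/2)
    p=np.array(m["R"])@X+np.array(m["t"]);s=p[:2]/p[2]
    return s*(1+m["k1"]*(s@s))*f+[m["cx"],m["cy"]]
E
python3 - <<'E'
from h import *
for n in ("scene","top"):
    im=bot.camera(n)[:,:,::-1];cv2.imwrite(f"pics/{n}0.png",im)
    cv2.imwrite(f"pics/{n}.png",cv2.resize(im,(800,600),interpolation=cv2.INTER_CUBIC))
    m=bot.camera_model(n);print(n,-np.array(m["R"]).T@m["t"],m["vertical_fov"])
o=bot.get_obs();print(o["time"],o["ee_pos"],o["tcp_rot"],o["opening"])
E
```

```text
scene [-0.22273121  0.66158961  1.26555593] 46.530652840096906
top [ 0.35751365 -0.06509554  1.27018814] 51.04112526246412
0.1 [ 0.13857778 -0.53205415  0.24966192] [-1.79932041e+02 -7.29380724e-04  1.45977562e+01] 0.08522986987190359
```

View pics/scene.png

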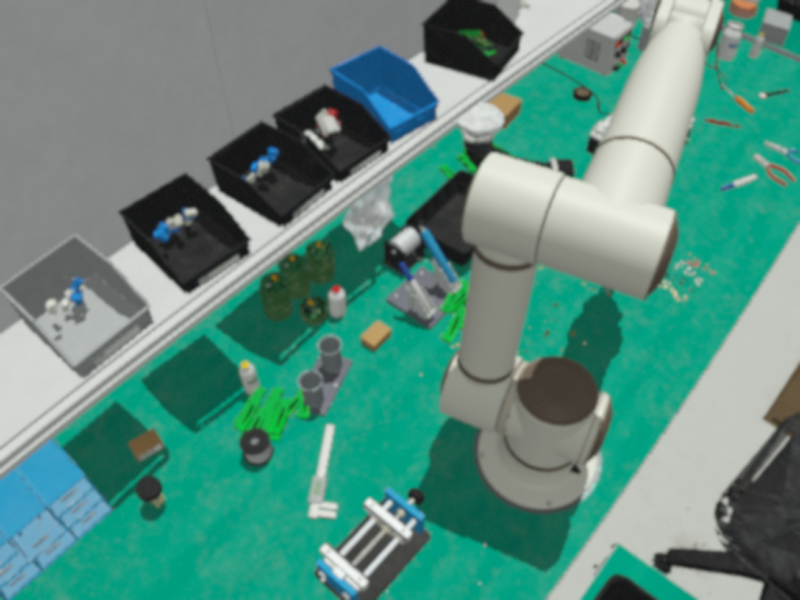

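View pics/top.png

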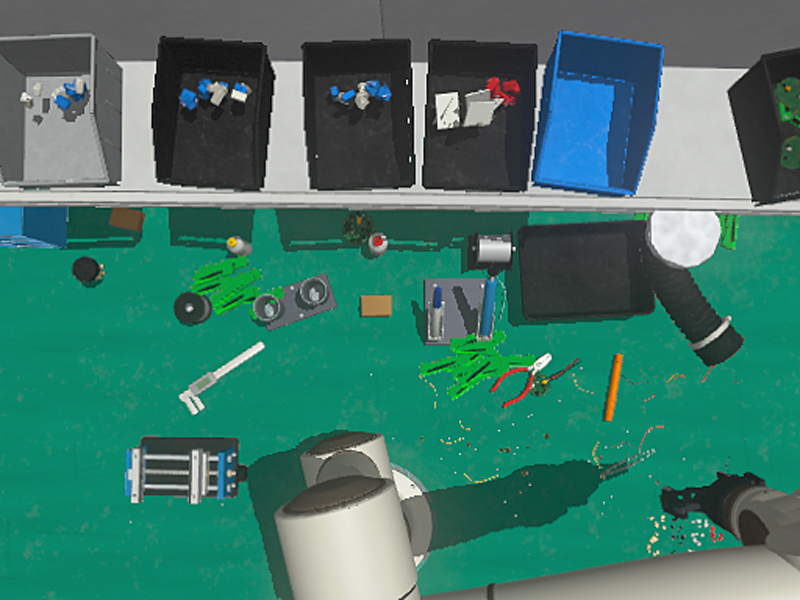

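The top view shows the rest at about (460,310), with the marker at (437,312) and the pump at (488,305). The holder is at (292,302), the carton at (376,306), the red-capped flux bottle at (377,243) and the spool at (190,308). In the scene view the rest is at (425,290) and the holder at (322,375). I'll enlarge both.

```bash
python3 - <<'E'
import cv2,numpy as np
t=cv2.imread("pics/top0.png");s=cv2.imread("pics/scene0.png")
def crop(im,x,y,w,h,k):return cv2.resize(im[y:y+h,x:x+w],(w*k,h*k),interpolation=cv2.INTER_CUBIC)
# top: rest x260-330,y165-225 ; holder x155-225 y165-225 ; k=5
a=crop(t,260,165,75,60,5);b=crop(t,155,165,75,60,5)
c=crop(s,240,135,75,75,4);d=crop(s,180,205,75,60,4)
C=np.zeros((600,800,3),np.uint8);C[:300,:375]=a;C[:300,400:775]=b;C[300:600,:300]=c;C[300:540,400:700]=d
for i in range(0,800,50):
    cv2.line(C,(i,0),(i,4),(255,255,255),1)
cv2.imwrite("pics/crops.png",C)
E
```

```text
(no output)
```

View pics/crops.png

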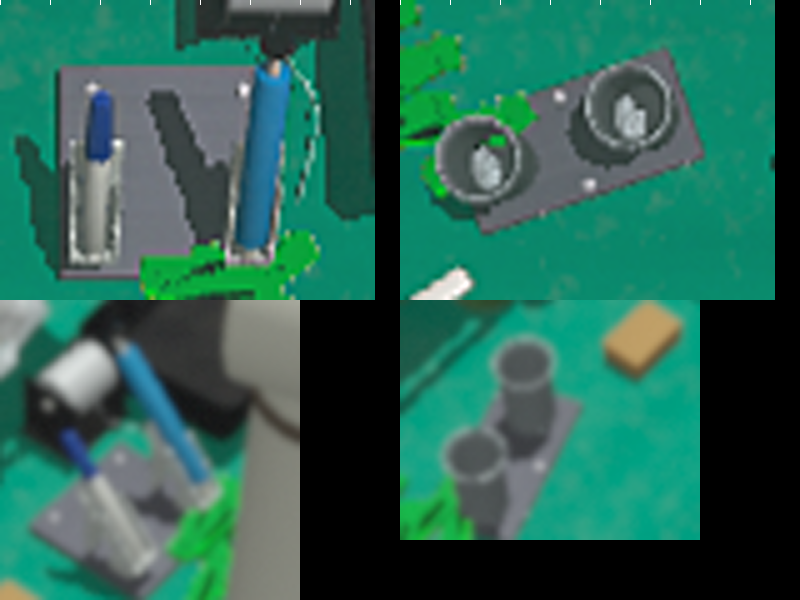

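Crops, in canvas pixels:

| Feature | Top view | Scene view |
|---|---|---|
| Marker, upper to lower end | (101,92) to (93,255) | (66,433) to (145,568) |
| Pump, upper to lower end | (273,68) to (252,248) | (127,345) to (205,485) |
| Cup rim centre, left | (478,158) | (475,455) |
| Cup rim centre, right | (628,107) | (524,362) |

```bash
python3 - <<'E'
from h import *
T=bot.camera_model("top");S=bot.camera_model("scene")
def u(px,x0,y0,cx,cy,k): return ((px[0]-cx+.5)/k-.5+x0,(px[1]-cy+.5)/k-.5+y0)
a=lambda p:u(p,260,165,0,0,5);b=lambda p:u(p,155,165,400,0,5)
c=lambda p:u(p,240,135,0,300,4);d=lambda p:u(p,180,205,400,300,4)
mu=tri((T,a((101,94))),(S,c((66,433))));ml=tri((T,a((93,255))),(S,c((145,566))))
pu=tri((T,a((273,68))),(S,c((127,345))));pl=tri((T,a((252,248))),(S,c((205,485))))
for n,p,q in(("marker",mu,ml),("pump",pu,pl)):
    e=p-q;print(n,p,q,np.linalg.norm(e),np.degrees(np.arctan2(e[2],np.hypot(*e[:2]))),np.degrees(np.arctan2(e[1],e[0])))
L=tri((T,b((478,158))),(S,d((475,455))));R=tri((T,b((628,107))),(S,d((524,362))))
print("rims",L,R,np.linalg.norm(L-R));print("z.08",onz(T,b((478,158)),.08),onz(T,b((628,107)),.08))
print("rest corners",onz(T,a((62,67)),.01),onz(T,a((60,278)),.01),"screws",onz(T,a((92,89)),.01),onz(T,a((243,89)),.01))
print("holder screws",onz(T,b((560,96)),.006),onz(T,b((590,184)),.006))
for n,p,z in(("flux",(377,243),.085),("carton",(376,306),.022),("spool",(190,308),.048)):
    print(n,onz(T,(p[0]*.64,p[1]*.64),z))
print(bot.camera_model("wrist"))
E
```

```text
marker [ 0.46606525 -0.11881148  0.13205456] [ 0.37621064 -0.12037697  0.01970287] 0.143872173940128 51.34426675686555 0.9981313507438719
pump [ 0.47836089 -0.21351127  0.15902623] [ 0.38260806 -0.21560844  0.04110754] 0.15191386139834095 50.9158420171468 1.25468183528225
rims [0.42890098 0.2054341  0.07393215] [0.46081269 0.1159921  0.07712371] 0.09501796891833715
z.08 [0.42832616 0.20388249 0.08      ] [0.45990336 0.11501435 0.08      ]
rest corners [ 0.49415525 -0.10006081  0.01      ] [ 0.36152709 -0.10044081  0.01      ] screws [ 0.48051941 -0.11908911  0.01      ] [ 0.48181751 -0.21402518  0.01      ]
holder screws [0.47269058 0.1694738  0.006     ] [0.4172474  0.14923103 0.006     ]
flux [ 0.55184265 -0.00599339  0.085     ]
carton [ 0.43584512 -0.00288948  0.022     ]
spool [0.42542578 0.36092417 0.048     ]
{'vertical_fov': 69.75854433932525, 'cx': 256.7000176998097, 'cy': 191.3882119196932, 'k1': -0.034422393918551994, 'R': array([[ 2.51550991e-01, -9.67843887e-01, -5.56811559e-04],
       [-9.33517627e-01, -2.42781079e-01,  2.63822264e-01],
       [-2.55473948e-01, -6.58449584e-02, -9.64571150e-01]]), 't': array([-0.55001571, -0.0338838 ,  0.37858905])}
```

```bash
python3 -m crank '[[[0.77,1,0,0,0,-0.106],[0.77,1,0,0,0,-0.106],[0.77,1,0,0,0,-0.106],[0.77,1,0,0,0,-0.106],[0.77,1,0,0,0,-0.106],[0.77,1,0,0,0,-0.106],[0.77,1,0,0,0,-0.106],[0.77,1,0,0,0,-0.106],[0.77,1,0,0,0,-0.106],[0.77,1,0,0,0,-0.106],[0.77,1,0,0,0,-0.106],[0.77,1,0,0,0,-0.106],[0.77,1,0,0,0,-0.106],[0.77,1,0,0,0,-0.106],[0.77,1,0,0,0,-0.106],[0.77,1,0,0,0,-0.106],[0.77,1,0,0,0,-0.106],[0.77,1,0,0,0,-0.106],[0.77,1,0,0,0,-0.106],[0.77,1,0,0,0,-0.106]]]' 0.6 60
python3 -m crank '[[[0,0.65,0,0,0,0],[0,0,0,0,0,0],[0,0,0,0,0,0]]]'
python3 - <<'E'
from h import *
m=bot.camera_model("wrist");im=bot.camera("wrist")[:,:,::-1]
for n,p in(("mu",(.463,-.119,.137)),("ml",(.3766,-.119,.0334)),("pu",(.492,-.214,.174)),("pl",(.375,-.214,.0348))):print(n,proj(m,np.array(p)))
cv2.imwrite("pics/w1.png",cv2.resize(im,(800,600),interpolation=cv2.INTER_CUBIC))
E
```

```text
time: 1.77
ee_pos: [0.4471, -0.1311, 0.25]
tcp_rot: [-180.0, 0.0, -0.0]
wrist_force: [1.7, -0.6, -0.6]
opening: 0.0513
grasp_force: 0.0
time: 2.02
ee_pos: [0.4466, -0.1188, 0.25]
tcp_rot: [-180.0, 0.0, 0.1]
wrist_force: [-0.0, -1.4, 0.1]
opening: 0.0511
grasp_force: 0.0
mu [256.51234231 175.66090603]
ml [256.41012066 223.17776837]
pu [387.01883898 147.60170677]
pl [328.08794262 224.71215648]
```

View pics/w1.png

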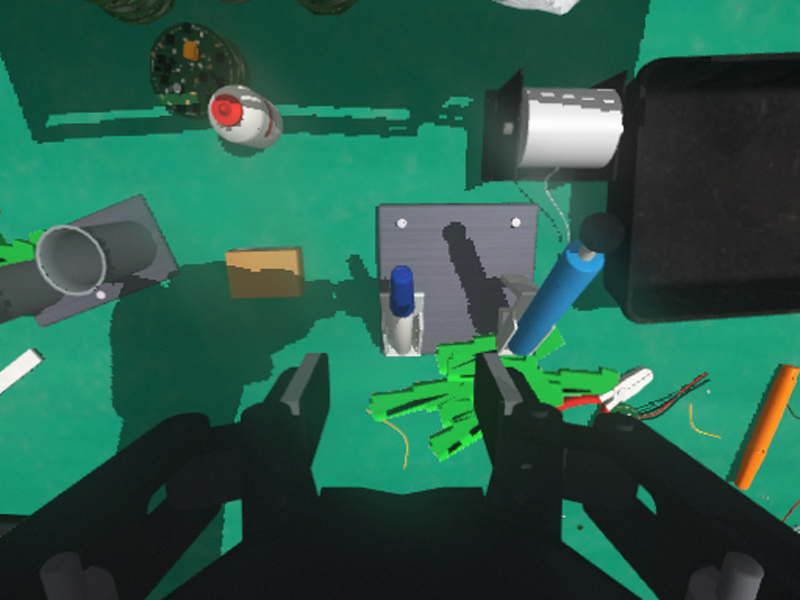

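The wrist view shows the marker's upper end at (401,270) and lower end at (402,350), and the pump running from (600,238) to (518,350). These match the predicted projections, so I'm descending.

```bash
python3 -m crank '[[[0,0,-1,0,0,0],[0,0,-1,0,0,0],[0,0,-1,0,0,0],[0,0,-1,0,0,0],[0,0,-1,0,0,0],[0,0,-0.8,0,0,0],[0,0,-0.5,0,0,0],[0,0,-0.3,0,0,0],[0,0,0,0,0,0]]]' 0.6
python3 -m crank '[[[0,0,0,0,0,0],[0,0,0,0,0,0],[0,0,0,0,0,0],[0,0,0,0,0,0],[0,0,0,0,0,0],[0,0,0,0,0,0],[0,0,0,0,0,0],[0,0,0,0,0,0]]]' 0 50
```

```text
time: 2.82
ee_pos: [0.446, -0.1197, 0.1174]
tcp_rot: [-180.0, 0.1, -0.0]
wrist_force: [0.8, 0.2, 0.3]
opening: 0.0513
grasp_force: 0.0
time: 3.48
ee_pos: [0.4472, -0.1194, 0.1194]
tcp_rot: [180.0, -0.1, 0.0]
wrist_force: [-0.5, -0.7, 6.9]
opening: 0.0134
grasp_force: 48.7
```

```bash
python3 -m crank '[[[0,0,0.3,0,0,0],[0,0,0.7,0,0,0],[0,0,1,0,0,0],[0,0,1,0,0,0],[0,0,1,0,0,0],[0,0,1,0,0,0],[0,0,1,0,0,0],[0,0,1,0,0,0],[0,0,0,0,-0.5,0],[0,0,0,0,-0.8,0],[0,0,0,0,-0.8,0],[0,0,0,0,-0.8,0],[0,0,0,0,-0.8,0],[0,0,0,0,-0.8,0],[0,0,0,0,-0.8,0],[0,0,0,0,-0.52,0],[0,0,0,0,0,0],[0,0,0,0,0,0]]]'
python3 - <<'E'
from h import *
im=bot.camera("scene")[:,:,::-1];im2=bot.camera("wrist")[:,:,::-1]
C=np.zeros((600,800,3),np.uint8);C[:300,:400]=cv2.resize(im2,(400,300))
C[300:,:400]=cv2.resize(im[80:230,200:400],(400,300));C[:300,400:]=cv2.resize(bot.camera("top")[120:270,200:400,::-1],(400,300))
cv2.imwrite("pics/g1.png",C)
E
```

```text
time: 4.98
ee_pos: [0.4459, -0.1193, 0.2588]
tcp_rot: [179.9, -40.0, 0.0]
wrist_force: [-0.3, 0.4, 0.2]
opening: 0.0131
grasp_force: 48.6
```

View pics/g1.png

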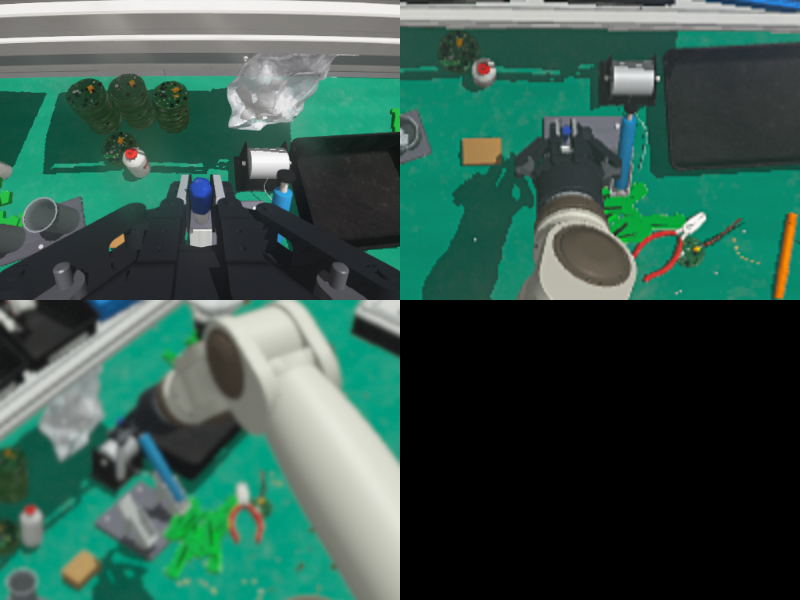

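Wrist view (400x300 panel): the marker is held, with the blue cap top at about (202,182) and the white end at about (202,240). I'll compare that with an upright projection.

```bash
python3 - <<'E'
from h import *
m=bot.camera_model("wrist");p=np.array(bot.get_obs()["ee_pos"])
for tilt in(-20,-10,0,10,20):
    a=np.radians(tilt);d=np.array([np.sin(a),0,np.cos(a)])
    print(tilt,[(proj(m,p+d*s)*.78125).round(0) for s in(.025,-.02,-.05,-.11)])
E
```

```text
-20 [array([200., 207.]), array([200., 196.]), array([200., 191.]), array([200., 185.])]
-10 [array([200., 199.]), array([200., 201.]), array([200., 201.]), array([200., 202.])]
0 [array([200., 191.]), array([200., 206.]), array([200., 212.]), array([200., 220.])]
10 [array([200., 183.]), array([200., 210.]), array([200., 222.]), array([200., 239.])]
20 [array([200., 176.]), array([200., 215.]), array([200., 233.]), array([200., 258.])]
```

```bash
python3 - <<'E'
from h import *
im=bot.camera("wrist")[:,:,::-1]
cv2.imwrite("pics/g2.png",cv2.resize(im[210:330,180:340],(800,600),interpolation=cv2.INTER_CUBIC))
E
```

```text
(no output)
```

View pics/g2.png

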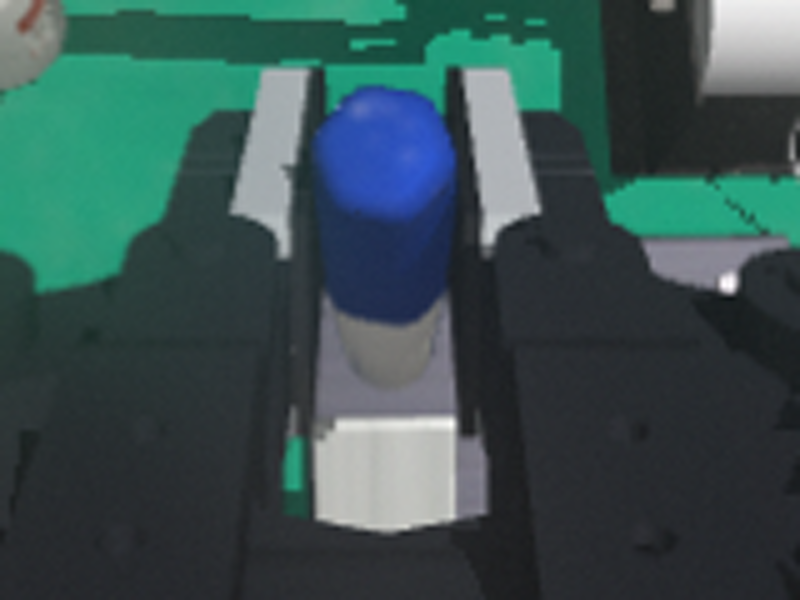

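The crop shows the cap top centre at (386,150) and the foot at about (388,365). Those match an upright marker held about 110 mm above its foot. The white block below it is the empty channel. Carrying it to the left cup.

```bash
python3 -m crank '[[[-0.05,0.5,0,0,0,0.2],[-0.05,0.95,0,0,0,0.2],[-0.05,0.95,0,0,0,0.2],[-0.05,0.95,0,0,0,0.2],[-0.05,0.95,0,0,0,0.2],[-0.05,0.95,0,0,0,0.2],[-0.05,0.95,0,0,0,0.2],[-0.05,0.95,0,0,0,0.2],[-0.05,0.95,0,0,0,0.2],[-0.05,0.95,0,0,0,0.2],[-0.05,0.95,0,0,0,0.2],[-0.05,0.95,0,0,0,0.2],[-0.05,0.95,0,0,0,0.2],[-0.05,0.95,0,0,0,0.2],[-0.05,0.95,0,0,0,0.2],[-0.05,0.95,0,0,0,0.2],[-0.05,0.95,0,0,0,0.2],[0,0.5,0,0,0,0.2],[0,0,0,0,0,0],[0,0,0,0,0,0]]]'
python3 - <<'E'
from h import *
m=bot.camera_model("wrist");o=bot.get_obs();print(o["ee_pos"])
t=bot.camera_model("top")
for n,p in (("L",(.4285,.2045,.08)),("R",(.460,.1152,.08))): print(n,proj(t,np.array(p)),(proj(m,np.array(p))*1.5625).round())
a=bot.camera("wrist")[:,:,::-1]
cv2.imwrite("pics/w3.png",cv2.resize(a,(800,600),interpolation=cv2.INTER_CUBIC))
E
```

```text
time: 6.85
ee_pos: [0.4363, 0.2013, 0.2595]
tcp_rot: [-180.0, -39.6, 25.1]
wrist_force: [-0.0, 0.4, -0.3]
opening: 0.0129
grasp_force: 48.6
[0.43634897 0.20134892 0.25953764]
L [169.99495994 196.13892162] [392. 459.]
R [200.1384276  185.96680164] [528. 472.]
```

View pics/w3.png

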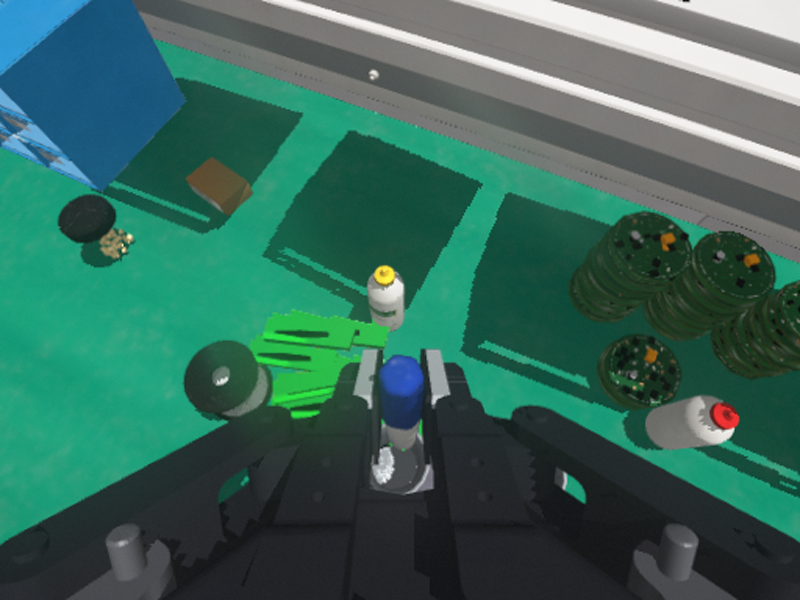

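The wrist view shows the marker upright above the left cup, whose mouth is at about (402,465). I'm correcting the 8 mm offset in x, then lowering.

```bash
python3 -m crank '[[[-0.38,0.16,0,0,0,0],[0,0,-0.6,0,0,0],[0,0,-1,0,0,0],[0,0,-1,0,0,0],[0,0,-1,0,0,0],[0,0,-1,0,0,0],[0,0,-1,0,0,0],[0,0,-0.7,0,0,0],[0,0,-0.4,0,0,0],[0,0,0,0,0,0],[0,0,0,0,0,0]]]'
```

```text
time: 7.82
ee_pos: [0.43, 0.2019, 0.1265]
tcp_rot: [-180.0, -39.7, 25.2]
wrist_force: [0.7, 0.5, 0.0]
opening: 0.0132
grasp_force: 48.6
```

```bash
python3 -m crank '[[[0,0.05,-0.15,0,0,0],[0,0,-0.15,0,0,0],[0,0,0,0,0,0]]]'
python3 -m crank '[[[0,0,0,0,0,0],[0,0,0,0,0,0],[0,0,0,0,0,0],[0,0,0,0,0,0],[0,0,0,0,0,0]]]' 0.45
```

```text
time: 8.07
ee_pos: [0.4308, 0.2029, 0.1212]
tcp_rot: [-180.0, -39.8, 25.3]
wrist_force: [0.4, -0.4, 2.5]
opening: 0.0135
grasp_force: 48.9
time: 8.48
ee_pos: [0.4301, 0.2027, 0.1198]
tcp_rot: [-180.0, -39.7, 25.3]
wrist_force: [0.4, -0.2, 1.0]
opening: 0.0385
grasp_force: 0.0
```

```bash
python3 -m crank '[[[-0.58,-0.27,0.77,0,0,0],[-0.58,-0.27,0.77,0,0,0],[-0.58,-0.27,0.77,0,0,0],[-0.58,-0.27,0.77,0,0,0],[-0.58,-0.27,0.77,0,0,0],[-0.58,-0.27,0.77,0,0,0],[0,0,0,0,0,0]]]' 0.6
python3 -m crank '[[[0.23,-0.96,0.13,0,0,-0.37],[0.23,-0.96,0.13,0,0,-0.37],[0.23,-0.96,0.13,0,0,-0.37],[0.23,-0.96,0.13,0,0,-0.37],[0.23,-0.96,0.13,0,0,-0.37],[0.23,-0.96,0.13,0,0,-0.37],[0.23,-0.96,0.13,0,0,-0.37],[0.23,-0.96,0.13,0,0,-0.37],[0.23,-0.96,0.13,0,0,-0.37],[0.23,-0.96,0.13,0,0,-0.37],[0.23,-0.96,0.13,0,0.57,0],[0.23,-0.96,0.13,0,0.57,0],[0.23,-0.96,0.13,0,0.57,0],[0.23,-0.96,0.13,0,0.57,0],[0.23,-0.96,0.13,0,0.57,0],[0.23,-0.96,0.13,0,0.57,0],[0.23,-0.96,0.13,0,0.57,0],[0.23,-0.96,0.13,0,0.57,0],[0.23,-0.96,0.13,0,0.57,0],[0.23,-0.96,0.13,0,0.57,0]]]' 0.6
python3 - <<'E'
from h import *
m=bot.camera_model("wrist");im=bot.camera("wrist")[:,:,::-1]
for n,p in(("pu",(.492,-.2145,.174)),("pl",(.375,-.2145,.0348))):print(n,proj(m,np.array(p)))
a=cv2.resize(im,(400,300));t=bot.camera("top")[165:225,155:235,::-1]
C=np.hstack([cv2.resize(im[100:260,220:380],(400,400)),cv2.resize(t,(400,300),interpolation=cv2.INTER_CUBIC)[:300].copy() if 0 else cv2.copyMakeBorder(cv2.resize(t,(400,300),interpolation=cv2.INTER_CUBIC),0,100,0,0,cv2.BORDER_CONSTANT)])
cv2.imwrite("pics/c4.png",C)
E
```

```text
time: 9.07
ee_pos: [0.4008, 0.189, 0.2218]
tcp_rot: [-180.0, -37.5, 25.3]
wrist_force: [0.8, 0.0, -0.2]
opening: 0.0513
grasp_force: 0.0
time: 10.73
ee_pos: [0.4971, -0.1948, 0.27]
tcp_rot: [180.0, 2.5, -0.1]
wrist_force: [0.1, 0.2, 0.4]
opening: 0.0511
grasp_force: 0.0
pu [279.82045293 200.16144888]
pl [270.1079424  244.04097454]
```

View pics/c4.png

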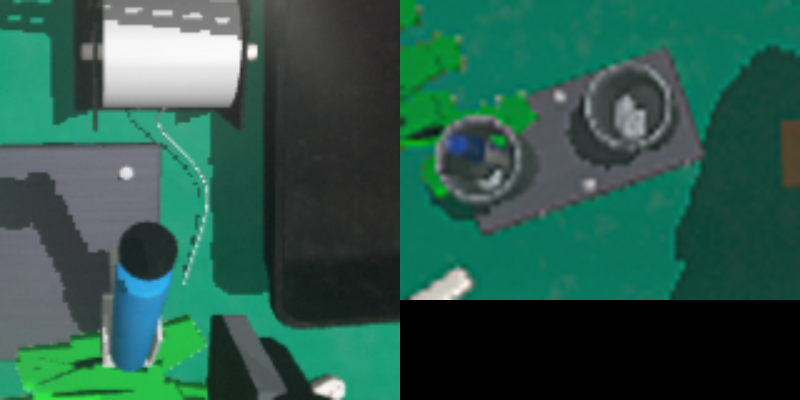

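The left panel shows the pump's knob at (148,250) and lower end at (130,362), both within 2 px of prediction. The right panel shows the marker standing in the left cup. Going for the pump.

```bash
python3 -m crank '[[[-0.75,-0.33,0,0,-0.12,0],[-0.75,-0.33,0,0,-0.12,0],[-0.75,-0.33,0,0,-0.12,0],[0,0,0,0,0,0]]]' 0.6
python3 -m crank '[[[0,0,-1,0,0,0],[0,0,-1,0,0,0],[0,0,-1,0,0,0],[0,0,-1,0,0,0],[0,0,-1,0,0,0],[0,0,-1,0,0,0],[0,0,-0.7,0,0,0],[0,0,-0.4,0,0,0],[0,0,0,0,0,0]]]' 0.6
```

```text
time: 11.17
ee_pos: [0.4498, -0.2138, 0.2709]
tcp_rot: [179.9, -0.3, -0.2]
wrist_force: [-1.0, 0.2, 0.1]
opening: 0.0509
grasp_force: 0.0
time: 11.92
ee_pos: [0.4511, -0.2127, 0.1268]
tcp_rot: [-180.0, -0.1, -0.1]
wrist_force: [-0.3, 0.0, -0.2]
opening: 0.0512
grasp_force: 0.0
```

```bash
python3 -m crank '[[[0,0,0,0,0,0],[0,0,0,0,0,0],[0,0,0,0,0,0],[0,0,0,0,0,0],[0,0,0,0,0,0],[0,0,0,0,0,0],[0,0,0,0,0,0]]]' 0 60
python3 -m crank '[[[0,0,0.3,0,0,0],[0,0,0.7,0,0,0],[0,0,1,0,0,0],[0,0,1,0,0,0],[0,0,1,0,0,0],[0,0,1,0,0,0],[0,0,1,0,0,0],[0,0,1,0,0,0],[0,0,0.5,0,0,0],[0,0,0,0,-0.5,0],[0,0,0,0,-0.8,0],[0,0,0,0,-0.8,0],[0,0,0,0,-0.8,0],[0,0,0,0,-0.8,0],[0,0,0,0,-0.8,0],[0,0,0,0,-0.8,0],[0,0,0,0,-0.5,0],[0,0,0,0,0,0]]]'
```

```text
time: 12.5
ee_pos: [0.4524, -0.2137, 0.1299]
tcp_rot: [179.9, -0.3, -0.1]
wrist_force: [-0.3, 0.0, 5.6]
opening: 0.0199
grasp_force: 58.9
time: 14.0
ee_pos: [0.4502, -0.2132, 0.2772]
tcp_rot: [-179.9, -40.2, -0.3]
wrist_force: [-0.4, 0.0, -1.9]
opening: 0.0196
grasp_force: 58.7
```

```bash
python3 -m crank '[[[0.02,0.5,0,0,0,0.12],[0.02,0.97,0,0,0,0.12],[0.02,0.97,0,0,0,0.12],[0.02,0.97,0,0,0,0.12],[0.02,0.97,0,0,0,0.12],[0.02,0.97,0,0,0,0.12],[0.02,0.97,0,0,0,0.12],[0.02,0.97,0,0,0,0.12],[0.02,0.97,0,0,0,0.12],[0.02,0.97,0,0,0,0.12],[0.02,0.97,0,0,0,0.12],[0.02,0.97,0,0,0,0.12],[0.02,0.97,0,0,0,0.12],[0.02,0.97,0,0,0,0.12],[0.02,0.97,0,0,0,0.12],[0.02,0.97,0,0,0,0.12],[0.02,0.97,0,0,0,0.12],[0.02,0.5,0,0,0,0],[0,0,0,0,0,0],[0,0,0,0,0,0]]]'
python3 - <<'E'
from h import *
m=bot.camera_model("wrist");p=np.array(bot.get_obs()["ee_pos"]);c,s=np.cos(np.radians(14)),np.sin(np.radians(14))
f=lambda q:((proj(m,q)-[180,190])*5).round()
for tilt in(-10,0,10):
    a=np.radians(tilt);d=np.array([np.sin(a)*c,np.sin(a)*s,np.cos(a)])
    print(tilt,[f(p+d*s_) for s_ in(.062,-.12)])
print("rim",f(np.array([.460,.1152,.08])),"floor",f(np.array([.460,.1152,.01])))
im=bot.camera("wrist")[:,:,::-1]
cv2.imwrite("pics/g5.png",cv2.resize(im[190:310,180:340],(800,600),interpolation=cv2.INTER_CUBIC))
E
```

```text
time: 15.67
ee_pos: [0.4595, 0.1153, 0.2787]
tcp_rot: [180.0, -40.0, 14.1]
wrist_force: [-0.4, -0.6, -1.1]
opening: 0.02
grasp_force: 58.8
-10 [array([377., 299.]), array([381., 347.])]
0 [array([378., 113.]), array([381., 465.])]
10 [array([378., -44.]), array([380., 590.])]
rim [382. 502.] floor [382. 524.]
```

View pics/g5.png

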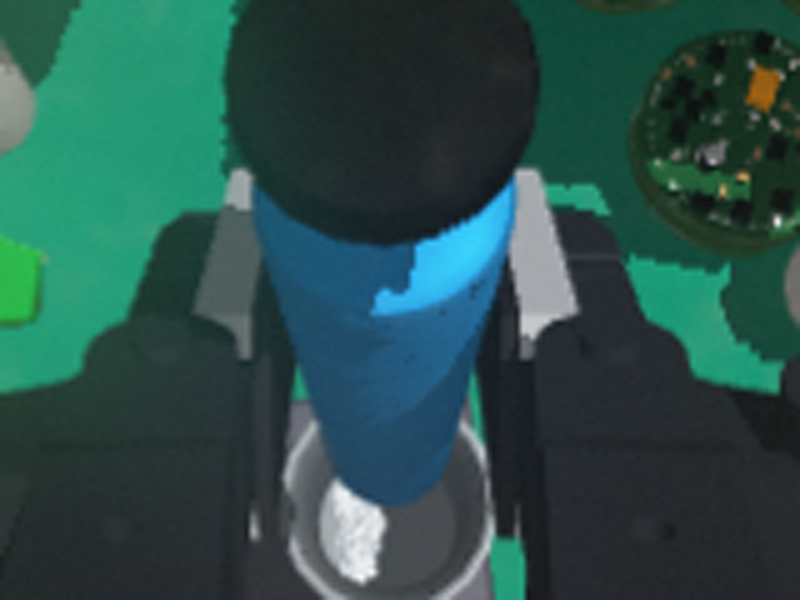

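The crop shows the pump upright, with the knob at (383,85) and the foot at about (388,462). The right cup's mouth is centred at about (388,508), so the pump is on target and I'm lowering it.

```bash
python3 -m crank '[[[0,0,-0.5,0,0,0],[0,0,-1,0,0,0],[0,0,-1,0,0,0],[0,0,-1,0,0,0],[0,0,-1,0,0,0],[0,0,-1,0,0,0],[0,0,-0.8,0,0,0],[0,0,-0.5,0,0,0],[0,0,-0.2,0,0,0],[0,0,0,0,0,0],[0,0,0,0,0,0]]]'
python3 -m crank '[[[0,0,-0.1,0,0,0],[0,0,-0.1,0,0,0],[0,0,0,0,0,0]]]'
```

```text
time: 16.63
ee_pos: [0.4598, 0.1145, 0.1395]
tcp_rot: [-180.0, -40.1, 14.0]
wrist_force: [-0.2, 0.1, -0.4]
opening: 0.0194
grasp_force: 58.8
time: 16.88
ee_pos: [0.4596, 0.1148, 0.1348]
tcp_rot: [-180.0, -40.1, 14.1]
wrist_force: [-0.2, 0.0, -1.0]
opening: 0.0197
grasp_force: 58.8
```

```bash
python3 -m crank '[[[0,0,-0.1,0,0,0],[0,0,-0.1,0,0,0],[0,0,0,0,0,0]]]'
python3 -m crank '[[[0,0,0,0,0,0],[0,0,0,0,0,0],[0,0,0,0,0,0],[0,0,0,0,0,0],[0,0,0,0,0,0]]]' 0.55
python3 -m crank '[[[-0.5,-0.12,0.4,0,0,0],[-0.5,-0.12,0.4,0,0,0],[-0.5,-0.12,0.4,0,0,0],[-0.5,-0.12,0.4,0,0,0],[-0.5,-0.12,0.4,0,0,0],[-0.5,-0.12,0.4,0,0,0],[-0.5,-0.12,0.4,0,0,0],[-0.5,-0.12,0.4,0,0,0],[-0.5,-0.12,0.4,0,0,0],[-0.5,-0.12,0.4,0,0,0],[0,0,0,0,0,0],[0,0,0,0,0,0],[0,0,0,0,0,0],[0,0,0,0,0,0]]]' 0.55
python3 - <<'E'
from h import *
im=bot.camera("wrist")[:,:,::-1];t=bot.camera("top")[120:240,130:290,::-1]
C=np.vstack([cv2.resize(im,(400,300)),cv2.resize(t,(400,300),interpolation=cv2.INTER_CUBIC)])
D=cv2.resize(bot.camera("scene")[190:270,150:260,::-1],(400,300),interpolation=cv2.INTER_CUBIC)
C=np.hstack([C,np.vstack([D,D*0])]);cv2.imwrite("pics/c6.png",C)
E
```

```text
time: 17.13
ee_pos: [0.4602, 0.1149, 0.1318]
tcp_rot: [-180.0, -40.2, 14.1]
wrist_force: [0.7, 0.4, 2.6]
opening: 0.02
grasp_force: 59.1
time: 17.55
ee_pos: [0.4594, 0.1147, 0.1304]
tcp_rot: [-180.0, -40.1, 14.1]
wrist_force: [0.6, -0.1, 0.3]
opening: 0.0467
grasp_force: 0.0
time: 18.72
ee_pos: [0.4236, 0.1061, 0.2176]
tcp_rot: [-180.0, -36.3, 14.1]
wrist_force: [1.0, 0.9, 0.3]
opening: 0.0469
grasp_force: 0.0
```

View pics/c6.png

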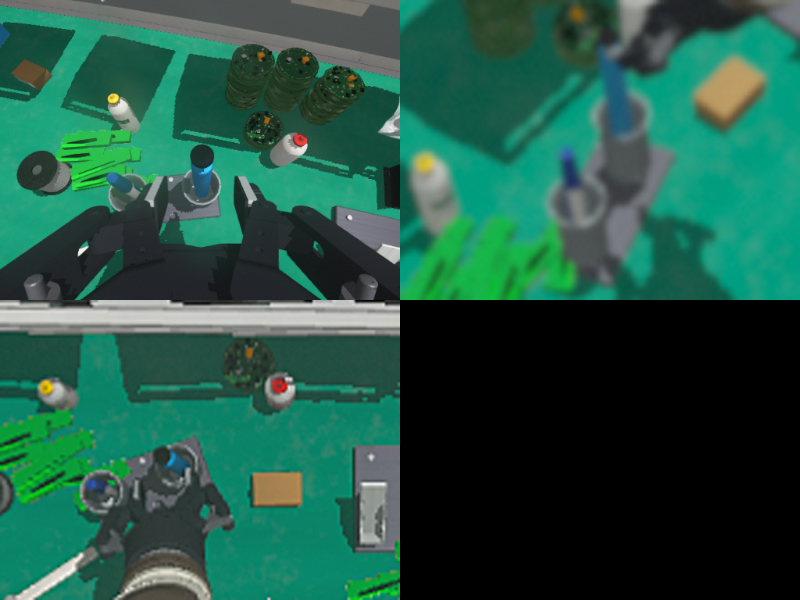

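Both tools stand in their cups: the marker at (122,183) and the pump at (203,165) in the wrist panel. The bystanders haven't moved. I'm backing the hand away and letting everything settle before handing in.

```bash
python3 -m crank '[[[0,0,0.5,0,0,0],[0,0,1,0,0,0],[0,0,1,0,0,0],[0,0,1,0,0,0],[0,0,1,0,0,0],[0,0,0.5,0,0,0],[0,0,0,0,0,0],[0,0,0,0,0,0],[0,0,0,0,0,0],[0,0,0,0,0,0],[0,0,0,0,0,0],[0,0,0,0,0,0],[0,0,0,0,0,0],[0,0,0,0,0,0],[0,0,0,0,0,0],[0,0,0,0,0,0]]]'
python3 - <<'E'
from h import *
im=bot.camera("wrist")[:,:,::-1];D=bot.camera("scene")[190:270,150:260,::-1]
cv2.imwrite("pics/c7.png",np.hstack([cv2.resize(im,(400,300)),cv2.resize(D,(400,300))]))
E
```

```text
time: 20.2
ee_pos: [0.4237, 0.1062, 0.3186]
tcp_rot: [-180.0, -36.4, 14.1]
wrist_force: [0.1, 0.3, 0.5]
opening: 0.0469
grasp_force: 0.0
```

View pics/c7.png

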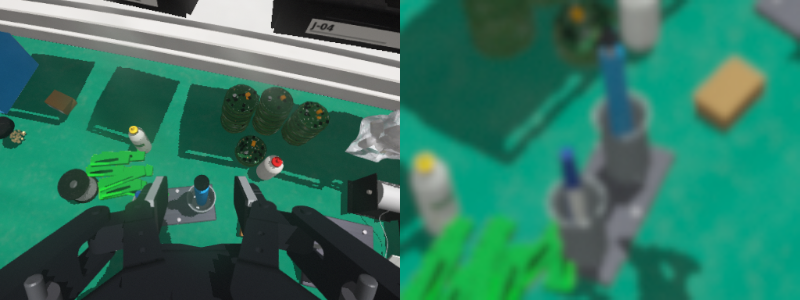

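Both tools are standing at rest in their cups, at (570,190) and (618,90) in the scene panel, and the hand is clear of them.

```bash
python3 -c "
from workcell import bot
print(bot.job_done())"
```

```text
the job is handed in; nothing more can be done
None
```

I stood the marker in the left cup and the pump in the right cup, lower ends down, with the arm clear, and handed the job in at about 20 s of the 64 s allowed; the hand-in gave no verdict.

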